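# Swing a window profile against the stop and wedge it in the jig

## Robot

A 7-joint arm with a two-finger parallel gripper is mounted at the origin on the work surface. World frame = base frame: x ahead of the robot, y to its left, z up, the work surface at z = 0. Lengths are in mm, angles in rad, forces in N, time in s.
With the tool pointing down it reaches from about 400 to 900 mm from the base axis. Payload 5.6 kg.
Tool frame: the origin (TCP) lies midway between the tips of the shut fingers; the grasp point (between the pads) lies 19 mm behind it; z points along the fingers, y is the line along which they close (so a half turn about z gives the same grasp; the last joint's range is limited). The gripper opens to 92 mm and grips with 3 to 60 N. Pads are 20 mm wide; open, the fingers measure 128 mm over their backs; the gripper's body (75 mm by 189 mm) begins 69 mm behind the grasp point.
Start: joints at [-1.293, 0.468, -0.012, 1.603, 0.006, 1.071, -0.056], TCP at [205.003, 616.833, 214.592] pointing down, gripper open.
Joint ranges: [-2.53, 2.53], [-0.31, 2.02], [-1.57, 1.55], [0.28, 2.44], [-1.29, 4.43], [0.15, 1.84], [-2.92, 2.92]. Speed limits (rad/s): [2.57, 2.57, 3.14, 3.14, 3.14, 3.14, 3.14].

## Interface

Orientations are given as a rotation vector (axis times angle).
In Python, from cell import robot, grip, kin, viewer gives the robot as it stands. Calls block until the motion is done:
- robot.movep(position, orientation): joint-space move of the TCP to a pose.
- robot.servo_line(position, feed=150, rotation=None): straight line of the TCP; rotation=None keeps the orientation; feed is the mean speed in mm/s.
- robot.goto_joints(angles): joint-space move.
- grip(opening, newtons=None): opening from 0.0 (shut) to 1.0 (fully open); newtons is the grip in N (None keeps the last); returns when the fingers have stopped.
- robot.hold(seconds).
- kin.ik(position, orientation): joint angles nearest the present ones, or None.
- robot.observe(): the state.
- viewer.read_camera(name): name is "scene" or "side" or "wrist"; returns the picture (384x512x3 uint8, red, green, blue); there is no depth.
- viewer.camera_info(name): a dict with "camera_matrix" (3x3 intrinsics, pixels), "k1" (the pictures are not rectified: a ray, as slopes to the right and down, at radius r is drawn at 1 + k1 r^2 times it, then the intrinsics apply), "R" (3x3) and "t" (3): a world point X has camera coordinates R X + t. Camera axes: x right, y down, z forward; pixel columns grow to the right and rows downward; lengths in mm; the calibration is good to about 2 mm. A picture is of the moment at which its call begins: read the wrist's pose just before it. camera_info takes no time and is no camera call; for the wrist camera it gives the pose at the moment of the call.
A pose or a line that the arm cannot do raises robot.IKError and nothing moves.
- robot.job_done(): hands the job in; it is judged then, once.
Trained networks look in the newest picture that a camera, given by its name, has taken for a name from the list of things; names that differ only in an ending like _2 or _b are one class to them, and where a whole thing is asked for, a point or a joint stands for the part that bears it (a point fixed in the world has none). Each returns a list of dicts, best first, with "confidence" (0 to 1); they miss things now and then, are a little off and sometimes report something else, mostly with a low value. They report only what shows in the picture. A call takes as long as a camera call.
- viewer.silhouettes(name, camera): "mask" (384x512 bool, what is visible of it).
- viewer.pinpoint(name, camera): "at" ([x, y, z] in mm, in the coordinates of the camera as it stood for that picture, good to about 4 mm: a listed point, or the origin of a listed thing).
The state is a dict: "t": time; "joints": joint angles; "joint_velocities": joint speeds; "joint_torque": joint torques, N m; "tcp_pos": TCP position; "tcp_rot": TCP orientation; "contact_force": force on the tool from outside, world axes, zero at the start; "wrist_torque": the same for the moment, N m; "grip_width": opening from 0.0 (shut) to 1.0 (fully open); "grip_force": force on a finger pad.
Only numpy, scipy, OpenCV 4.12 (cv2) and the standard library are available. Lean on these libraries where they do the work, as an engineer would, in place of code of your own. Each camera call takes 0.05 s, during which the arm holds its last target. There are 200 camera calls.

## Task

The white window profile sits loosely on the jig's pivot pin: push its free end round, away from the robot, until it bears on the rubber pad of the end stop, and keep it pressed there lightly, with some 8 N, for about a second. Then slide the wooden wedge in behind the free end until it is tight and keeps the profile clamped against the pad by itself, and let go. The stop is delicate: never let more than about 25 N (2.5 kg) come onto it, keep the profile flat on its pin, and leave the tools, the tin and the tray where they are.

Things in the scene. Friction and masses are not known exactly. Their poses are not given: they have to be found in the camera images.
- jig: plywood board, 260 (x) x 470 (y) x 15 mm, fixed on the table. Origin: centre of its underside, z up. The pivot pin stands at x +30, y +160 in its frame, the end stop on the +x side, the wedge near the -y end on the robot's side of the profile's home place. A steel guide strip 20 high stands behind the wedge at x -16 to -10, y -235 to -125.
- pin (a point): foot of the steel pivot pin (10 mm diameter, 36 mm high), on the board's top; axes as the jig's. It passes through a 12 mm hole in the profile, 1 mm play all round.
- bar: white plastic window profile, straight bar 290 x 40 x 24 mm, 0.35 to 0.7 kg, lying flat on the board, loose on the pin. Origin: hole centre, underside. Its x axis runs along it to the free end (it reaches from x -25 to +265), +y is the side facing the stop. It starts swung 0.2 to 0.5 rad from home towards the robot; home, its x lies within 0.04 rad of the jig's -y.
- bar_end (a point): middle of the free end's upper edge, 265 mm from the hole along the bar, on its top face. Pushing the bar round by its free end takes 1 to 4 N before it meets the pad.
- fence: end stop: blue steel angle, 42 mm high, fixed on the board. Origin: on the board, under the upright's rear (+x) face; axes as the jig's. A screw carries a rubber pad, 30 wide (y), 4 to 24 mm above the board, its face 50 to 60 mm in front (-x) of the origin: the setting differs each time and is not measured; find it by touch. It does not give way. It meets the bar 195 to 225 mm from the hole.
- wedge (a joint): travel of the wooden wedge along the jig's +y, 0 (withdrawn; starts at 0 to 0.01) to 0.08 m. 24 mm high, 105 long, tapered 18 degrees on its +x face, thin nose to +y; at 0 the nose is 13 mm beyond the homed bar's end. It runs in behind the bar (robot side) and tightens on the bar's rear corner at 0.022 to 0.075, depending on the pad.
- wedge_peg (a point): top centre of the upright round peg on the wedge's thick tail, 16 mm diameter, 24 to 66 mm above the board; moves with the wedge; axes as the jig's. Sliding takes about 1.5 N and the wedge stays where it is left. Once it is tight, pushing the peg with 7 to 13 N clamps well; it does not spring back.
- can: steel tin, 56 mm diameter, 75 mm high, standing on the board near the pin's end. Leave alone. Origin: centre of its underside.
- hammer: hammer lying on the table to the robot's left. Leave alone.
- screwdriver: screwdriver lying on the table between the robot and the jig, to the left. Leave alone.
- tray: open black plastic tray of fittings, 110 x 150 x 50 mm, on the table to the robot's right. Leave alone.

How it is judged:
By the outcome, as a careful person would: the job done as asked, in the order asked, and still so for the second after the job is handed in, with the robot touching nothing.
It also fails if it takes over 67 s, if anything falls off the work surface, if the arm or the gripper's body presses on something with over 40 N, if the wrist force passes 120 N, or if a joint passes its speed limit or range.

## Working session

There is one attempt and no reset: what is moved stays moved. The work goes in short steps, each a Python script; the robot and the scene stay as the last script left them, time stands still between calls to the robot, and variables do not carry over. Pictures are saved under pics/ and viewed, at most 10 in all, crops included, and the job is handed in when it is done.

```bash
ls; mkdir -p pics
cat > h.py <<'E'
import numpy as np, cv2
from cell import robot, grip, kin, viewer
def world(cam, at):
    i=viewer.camera_info(cam); return np.array(i["R"]).T@(np.array(at)-np.array(i["t"]))
def pix(cam,X):
    i=viewer.camera_info(cam); c=np.array(i["R"])@np.array(X,float)+np.array(i["t"])
    s=c[:2]/c[2]; s=s*(1+i["k1"]*(s@s)); K=np.array(i["camera_matrix"]); return K[:2,:2]@s+K[:2,2]
def save(cam,name):
    im=viewer.read_camera(cam); cv2.imwrite(f"pics/{name}.png",im[:,:,::-1]); return im
E
python3 - <<'E'
from h import *
np.set_printoptions(precision=1,suppress=True)
s=robot.observe(); print(s["t"],s["tcp_pos"],s["tcp_rot"],s["contact_force"])
ims=[]
for c in ("scene","side"):
    ims.append(viewer.read_camera(c))
    for n in ("jig","pin","bar","bar_end","fence","wedge_peg","can"):
        r=viewer.pinpoint(n,c)
        for d in r[:2]: print(c,n,round(d["confidence"],2),world(c,d["at"]))
cv2.imwrite("pics/a.png",cv2.resize(np.vstack(ims),(400*2//2,600))[:,:,::-1])
print(robot.observe()["t"])
E
```

```text
pics
0.0 [204.8 616.2 213.6] [-0.5 -3.1  0. ] [ 1.3 -0.5 -0.8]
scene jig 0.83 [598.3  51.3   2.6]
scene pin 0.61 [643.5 208.   11.8]
scene bar 0.86 [641.  211.5  16.9]
scene bar_end 0.78 [549.1 -36.7  38.7]
scene fence 0.58 [699.4  -7.4  17.9]
scene fence 0.55 [642.5 209.5  12.6]
scene wedge_peg 0.76 [ 589.4 -151.2   78.5]
scene wedge_peg 0.24 [598.9  54.9   0.8]
scene can 0.91 [527.1 249.4  12.4]
side jig 0.84 [596.   51.1   3.1]
side jig 0.71 [699.2  -8.4  15.4]
side pin 0.74 [646.2 209.3  14.2]
side bar 0.59 [648.4 211.6  10.4]
side bar_end 0.89 [548.2 -37.9  39.2]
side fence 0.68 [700.8 -11.2  13.6]
side can 0.76 [530.5 249.4  14.3]
0.8
```

View pics/a.png

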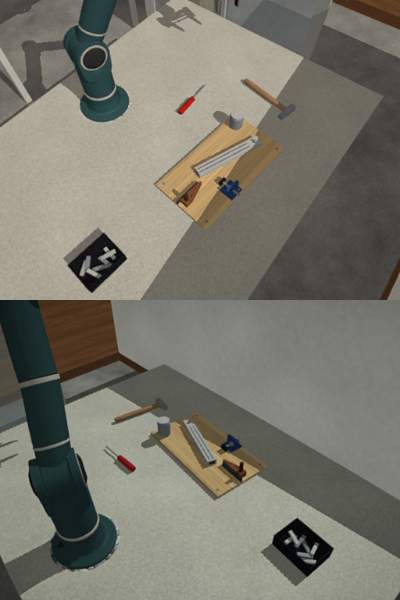

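Scene/side: the board lies ahead of the robot with the bar swung ≈0.26 rad towards it. The blue stop is at about (230,188) and the wedge with its peg at about (190,192) in the upper half, and the can is at the pin's end. The jig yaw is ≈ -0.11. I'll go above the pushing point and look from close by.

```bash
cat >> h.py <<'E'
from scipy.spatial.transform import Rotation as Rn
def down(yaw, flip=0):
    y=np.array([-np.sin(yaw),np.cos(yaw),0])*(-1 if flip else 1); z=np.array([0,0,-1.]); x=np.cross(y,z)
    return Rn.from_matrix(np.c_[x,y,z]).as_rotvec()
def best(p,yaw):
    c=[(abs(q[6]),f) for f in (0,1) for q in [kin.ik(p,down(yaw,f))] if q is not None]; return down(yaw,min(c)[1])
def j2w(J,x,y,z):  # J=(X,Y,yaw)
    c,s=np.cos(J[2]),np.sin(J[2]); return [J[0]+c*x-s*y, J[1]+s*x+c*y, z]
E
python3 - <<'E'
from h import *
np.set_printoptions(precision=1,suppress=True)
J=(597,51,-.11); p=j2w(J,-60,-70,300); r=best(p,J[2]); print(kin.ik(p,r))
robot.movep(p,r); print(robot.observe()["t"],robot.observe()["contact_force"])
save("wrist","w1")
for n in ("jig","pin","bar","bar_end","fence","wedge","wedge_peg"):
    for d in viewer.pinpoint(n,"wrist")[:2]: print(n,round(d["confidence"],2),world("wrist",d["at"]))
E
```

```text
[-0.8  0.2  0.9  1.8 -0.2  1.2 -1.5]
3.325 [-0.2 -0.3 -0.3]
pin 0.63 [645.3 209.7  21.7]
bar 0.69 [644.6 207.6  16.8]
bar 0.68 [645.2 213.2  14.4]
bar_end 0.87 [549.7 -36.1  44.2]
fence 0.66 [701.2 -16.   11.9]Traceback (most recent call last):
  File "<stdin>", line 7, in <module>
ValueError: it knows: bar, bar_end, can, fence, hammer, jig, pin, screwdriver, tray, wedge_peg
```

View pics/w1.png

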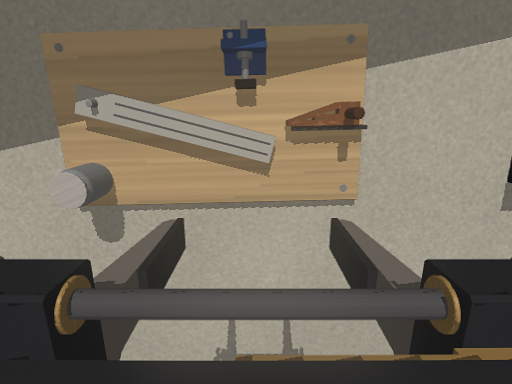

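Wrist view: board corners at about (44,34), (367,25), (356,199) and (67,206), bar end at (273,148), pad at (245,84), wedge nose at (287,123), peg at (355,112). I'll use the corners to get the jig pose, then swing the bar.

```bash
cat >> h.py <<'E'
def ray(cam,uv,z):
    i=viewer.camera_info(cam); K=np.array(i["camera_matrix"]); d=(np.array(uv,float)-K[:2,2])/np.diag(K)[:2]
    s=d.copy()
    for _ in range(20): s=d/(1+i["k1"]*(s@s))
    R=np.array(i["R"]); o=-R.T@np.array(i["t"]); v=R.T@np.r_[s,1]; return o+v*(z-o[2])/v[2]
E
python3 - <<'E'
from h import *
np.set_printoptions(precision=3,suppress=True)
from scipy.optimize import least_squares
W=np.array([ray("wrist",u,15) for u in [(44,34),(367,25),(356,199),(67,206)]])[:,:2]
L=[(130,235),(130,-235),(-130,-235),(-130,235)]; print(W)
f=lambda J:np.ravel([np.array(j2w(J,*l,0))[:2]-w for l,w in zip(L,W)])
s=least_squares(f,(597,51,-.1)); J=s.x; print(J,s.fun)
c,n=np.cos(J[2]),np.sin(J[2])
inv=lambda p:np.array([[c,n],[-n,c]])@(np.array(p)[:2]-J[:2])
for nm,u,z in (("end",(273,148),39),("pad",(245,84),39),("nose",(287,123),39),("peg",(355,112),81),("strip",(290,128),35),("strip2",(367,127),35)): print(nm,inv(ray("wrist",u,z)))
print("pin",j2w(J,30,160,15), "peg pinpoint",inv((589.4,-151.2)))
viewer.read_camera("wrist")
for d in viewer.pinpoint("wedge_peg","wrist"): p=world("wrist",d["at"]); print(d["confidence"],p,inv(p))
print(robot.observe()["t"])
E
```

```text
[[ 746.225  270.897]
 [ 706.947 -188.088]
 [ 450.825 -166.745]
 [ 490.862  309.051]]
[598.715  56.279  -0.092] [ 3.508  7.46  -0.347 -1.572 -3.128  0.946 -0.032 -6.833]
end [-38.413 -98.33 ]
pad [ 51.864 -59.268]
nose [  -2.605 -118.787]
peg [  11.112 -202.865]
strip [  -9.975 -123.671]
strip2 [ -10.424 -237.075]
pin [np.float64(643.2719351414928), np.float64(212.8504203648439), 15] peg pinpoint [   9.766 -207.458]
3.725
```

```bash
cat >> h.py <<'E'
J=(598.2,53.5,-.095)
ex=np.array([np.cos(J[2]),np.sin(J[2]),0]); ey=np.array([-np.sin(J[2]),np.cos(J[2]),0])
def force(ax,n=4):
    f=[]
    for _ in range(n): f.append(robot.observe()["contact_force"]); robot.hold(.02)
    return float(-np.mean(f,0)@ax)
E
python3 - <<'E'
from h import *
grip(0.0,20)
p=j2w(J,-95,-55,120); robot.movep(p,best(p,J[2]))
robot.servo_line(j2w(J,-95,-55,24),feed=120); robot.hold(.2)
b=force(ex,8); print("t",robot.observe()["t"],"bias",b,robot.observe()["tcp_pos"],j2w(J,-95,-55,24))
x=-95
while x<-22:
    x+=8; robot.servo_line(j2w(J,x,-55,24),feed=50); F=force(ex,2)-b; print(x,round(F,1))
    if F>7: break
print(robot.observe()["t"],robot.observe()["tcp_pos"])
open("bias","w").write(f"{b} {x}")
E
```

```text
t 8.2917 bias -0.12324377622158611 [498.62960892   7.60949284  24.31913383] [np.float64(498.4112209133511), np.float64(7.759431918744454), 24]
-87 0.2
-79 0.6
-71 0.3
-63 0.5
-55 0.2
-47 -0.1
-39 0.3
-31 0.1
-23 0.3
-15 0.4
11.7083 [5.78461932e+02 3.09214779e-01 2.40594929e+01]
```

Run:
```python
from h import *
np.set_printoptions(precision=1,suppress=True)
im=viewer.read_camera("scene")
for n in ("bar","bar_end"):
    for d in viewer.pinpoint(n,"scene")[:1]: print(n,d["confidence"],world("scene",d["at"]))
u=pix("scene",j2w(J,0,-60,20)).astype(int); print(u)
c=im[max(0,u[1]-75):u[1]+75,max(0,u[0]-100):u[0]+100]; cv2.imwrite("pics/s2.png",cv2.resize(c,None,fx=4,fy=4)[:,:,::-1])
print(robot.observe()["contact_force"],robot.observe()["grip_width"])
```

```text
bar 0.9 [643.6 211.5  16.8]
bar_end 0.81 [606.1 -50.7  36.6]
[269 222]
[0.4 0.3 0. ] 0.004048770555039436
```

View pics/s2.png

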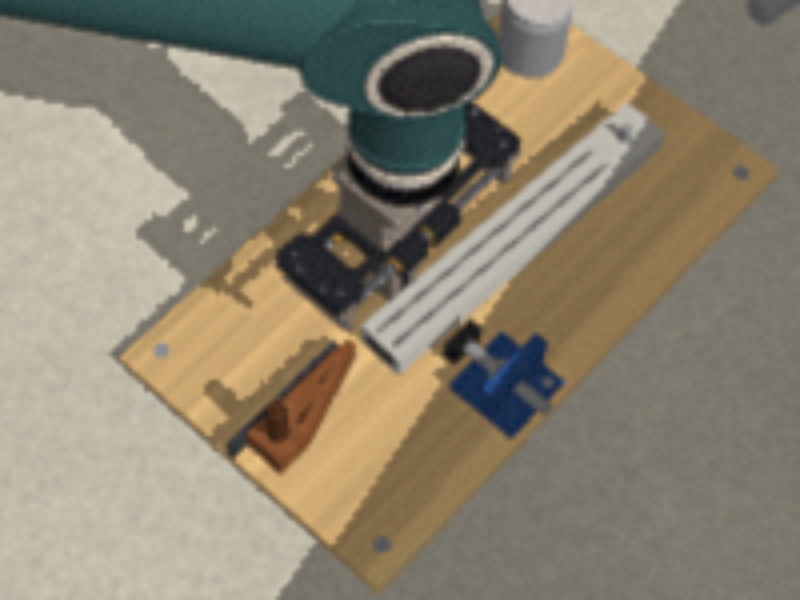

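The bar is flat and moving, with about 10 mm left to the pad (gap near (450,345)). I'll continue in small force-watched steps.

Run:
```python
from h import *
b=-0.12; x=-15; hist=[]
while x<8:
    x+=0.7 if x>-12 else 1
    robot.servo_line(j2w(J,x,-55,24),feed=12); F=force(ex,2)-b; hist.append((round(x,1),round(F,1)))
    if F>4.5: break
print(hist)
s=robot.observe(); print(s["t"],s["tcp_pos"],s["contact_force"])
```

```text
[(-14, -0.4), (-13, 2.3), (-12, 1.3), (-11, 0.9), (-10.3, 0.6), (-9.6, 1.2), (-8.9, 1.9), (-8.2, 1.1), (-7.5, 1.0), (-6.8, 0.9), (-6.1, 1.7), (-5.4, 2.1), (-4.7, 1.3), (-4.0, 1.1), (-3.3, 1.8), (-2.6, 4.2), (-1.9, 6.5)]
16.675 [589.95180416  -0.96079623  23.97636235] [-5.42018968 -0.88903024  3.56406409]
```

Run:
```python
from h import *
b=-0.12; x=-1.9; hist=[]
while x<3:
    x+=.35
    robot.servo_line(j2w(J,x,-55,24),feed=8); F=force(ex,3)-b; hist.append((round(x,2),round(F,1)))
    if F>8.4: break
for k in range(13):
    robot.hold(.04); F=force(ex,4)-b; hist.append(round(F,1))
    if F<7.9 or F>10.3: x+=.15*np.sign(9-F); robot.servo_line(j2w(J,x,-55,24),feed=8)
s=robot.observe(); print(hist,s["t"],s["contact_force"])
# ease off, rise clear
robot.servo_line(j2w(J,x-25,-55,24),feed=60)
robot.servo_line(j2w(J,x-25,-55,130),feed=150)
p=j2w(J,9,-250,130); robot.movep(p,best(p,J[2]))
s=robot.observe(); print(s["t"],s["tcp_pos"],s["contact_force"])
im=viewer.read_camera("scene")
np.set_printoptions(precision=1,suppress=True)
for n in ("bar_end","wedge_peg"):
    for d in viewer.pinpoint(n,"scene")[:1]: print(n,d["confidence"],world("scene",d["at"]))
u=pix("scene",j2w(J,0,-60,20)).astype(int)
c=im[max(0,u[1]-75):u[1]+75,max(0,u[0]-100):u[0]+100]; cv2.imwrite("pics/s3.png",cv2.resize(c,None,fx=4,fy=4)[:,:,::-1])
```

```text
[(-1.55, 6.5), (-1.2, 8.1), (-0.85, 8.9), 9.2, 8.9, 9.0, 8.9, 9.0, 9.1, 8.5, 9.0, 8.8, 8.7, 8.9, 8.7, 8.7] 18.9833 [-8.72324124 -1.41379975  5.54247254]
21.2167 [ 583.17703798 -194.07674424  129.76112798] [ 0.01313955  0.8820361  -0.72344282]
bar_end 0.75 [ 496.9 -497.    -0.7]
wedge_peg 0.67 [ 590.8 -150.    80.3]
```

View pics/s3.png

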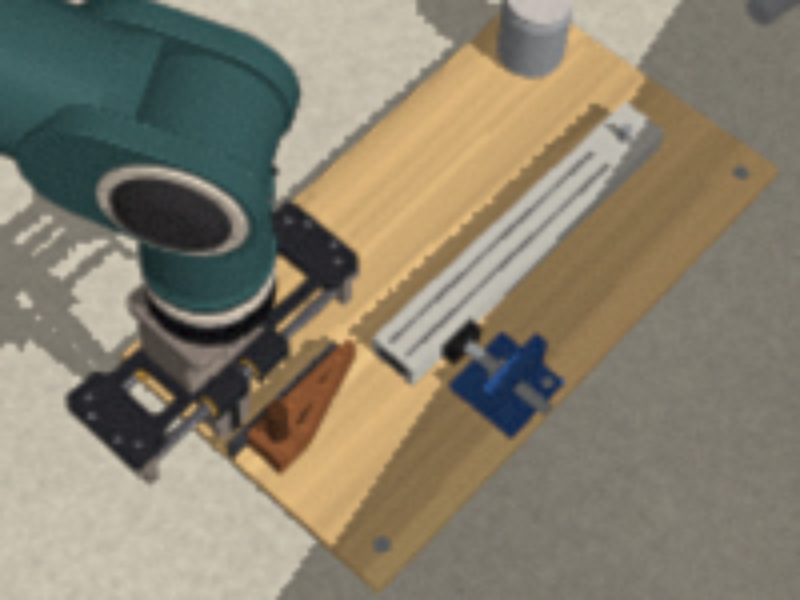

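The bar bears on the pad (460,340), and the wedge and peg at (278,415) are untouched. Now I'll push the peg along jig +y.

Run:
```python
from h import *
robot.servo_line(j2w(J,11,-250,130),feed=100)
robot.servo_line(j2w(J,11,-250,50),feed=120); robot.hold(.15)
b=force(ey,8); y=-250; hist=[]; print("bias",b,robot.observe()["t"])
y=-234; robot.servo_line(j2w(J,11,y,50),feed=60); F=0
while y<-140:
    y+=1.6 if F<4.5 else .4
    robot.servo_line(j2w(J,11,y,50),feed=20); F=force(ey,2)-b; hist.append((round(y,1),round(F,1)))
    if F>9.8: break
s=robot.observe(); print(hist,s["t"],s["contact_force"])
```

```text
bias 0.3363979936029684 22.7167
[(-232.4, -0.5), (-230.8, -0.6), (-229.2, -0.7), (-227.6, -0.3), (-226.0, 0.7), (-224.4, 1.2), (-222.8, -0.1), (-221.2, 0.6), (-219.6, 0.4), (-218.0, 0.6), (-216.4, 0.4), (-214.8, 0.9), (-213.2, 0.6), (-211.6, -0.1), (-210.0, 0.7), (-208.4, 1.4), (-206.8, 0.4), (-205.2, 0.6), (-203.6, 0.2), (-202.0, 0.4), (-200.4, 1.0), (-198.8, 0.5), (-197.2, 1.2), (-195.6, 3.7), (-194.0, 5.2), (-193.6, 6.3), (-193.2, 7.2), (-192.8, 7.4), (-192.4, 7.5), (-192.0, 8.0), (-191.6, 9.4), (-191.2, 9.7), (-190.8, 10.2)] 32.4833 [ -3.82511988 -10.70932662   4.31671052]
```

Run:
```python
from h import *
robot.hold(.3); print(force(ey,4)-.34)
robot.servo_line(j2w(J,11,-225,50),feed=40)
robot.servo_line(j2w(J,11,-250,150),feed=150)
p=j2w(J,-140,-150,300); robot.movep(p,best(p,J[2])); robot.hold(.2)
s=robot.observe(); print(s["t"],s["contact_force"])
im=viewer.read_camera("scene"); 
u=pix("scene",j2w(J,0,-60,20)).astype(int)
c=im[max(0,u[1]-75):u[1]+75,max(0,u[0]-100):u[0]+100]; cv2.imwrite("pics/s4.png",cv2.resize(c,None,fx=4,fy=4)[:,:,::-1])
```

```text
10.620471471869294
35.825 [-0.91220805  0.23493908 -0.20130092]
```

View pics/s4.png

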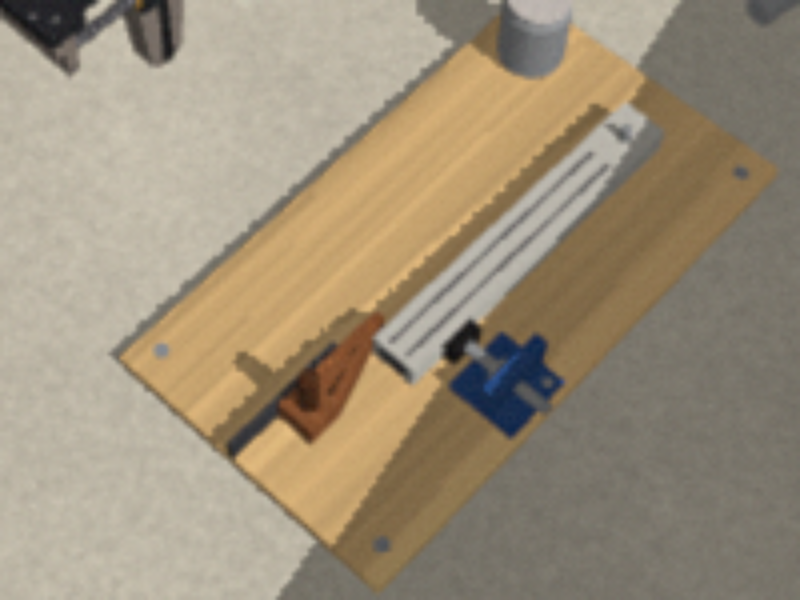

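The wedge sits behind the bar's corner (378,345), the bar is against the pad (460,340), and the robot is clear of everything. I'm handing the job in.

```bash
python3 -c "
from h import *
print(robot.job_done())"
```

```text
the job is handed in; nothing more can be done
None
```

The job is handed in: the profile was held on the pad with about 8 N (estimated: 9 N push less friction) for just over a second, then clamped by the wedge, which was pushed tight with about 10.5 N and let go, with the arm clear at about 36 s; no verdict came back.

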